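# Dock the handheld terminal and throw its latch

## Robot

A 6-joint arm with a two-finger parallel gripper is mounted at the origin on the work surface. World frame = base frame: x ahead of the robot, y to its left, z up, the work surface at z = 0. Lengths are in m, angles in rad, forces in N, time in s.
With the tool pointing down it reaches from about 0.35 to 0.85 m from the base axis. Payload 8.1 kg.
Tool frame: the origin (TCP) lies at the very end of the fingers, on their centre line; the grasp point (between the pads) lies 19 mm behind it; z points along the fingers, y is the line along which they close (so a half turn about z gives the same grasp; the last joint's range is limited). The gripper opens to 93 mm and grips with 3 to 60 N. Pads are 15 mm wide; open, the fingers measure 128 mm over their backs; the gripper's body (75 mm by 188 mm) begins 65 mm behind the grasp point.
Start: joints at [-1.357, 0.13, 1.488, -0, 1.523, -0.085], TCP at [0.177, -0.573, 0.219] pointing down, gripper open.
Joint ranges: [-2.96, 2.96], [-0.89, 2.26], [0.02, 2.5], [-1.34, 4.48], [0, 2.73], [-2.66, 2.66]. Speed limits (rad/s): [2.39, 2.39, 2.79, 3.14, 3.14, 3.14].

## Interface

Orientations are given as a 3x3 rotation matrix whose columns are the frame's x, y, z axes.
In Python, from bench import bot, cams, job gives the robot as it stands.
- The arm moves only by the shell command python3 -m crank 'ROWS'. ROWS is JSON, a list of rows, each an object of numbers: "x", "y", "z": the shift along the tool's x, y, z scaled (see below); "wx", "wy", "wz": the turn, a rotation vector about the tool's x, y, z scaled (see below); "fingers": the closure in counts, from 0 (fully open) to 255 (shut). A call has 1 to 12 rows; each row shifts and turns the commanded pose from where the row before left it, along the tool's axes as they then stand; what a row does not reach is not made up. The controller multiplies each number of a shift by 0.02 m and each number of a turn by 0.1 rad. A row lasts 1/12 s, in which the tool goes at most 41.7 mm and 7.16 degrees, less where a joint would pass 70% of its speed; a pose out of reach is approached as far as the arm can. A call with a number of a shift or a turn outside -1 to 1 is refused whole. A call with a gripper value outside its range is refused whole. The fingers move at their own pace and stop on an object; the grip force is fixed at half the most. Time passes only in rows, so rows that do not move let the fingers close. It gives the time, the measured TCP pose, the force, the opening and the grip force at its end, in the units of the state.
- bot.read_state(): the state, without advancing time (a new reading comes with each control period).
- cams.read_camera(name): name is "scene" or "top" or "wrist"; returns a dict with "img" (420x560x3 uint8, red, green, blue), "z_map" (420x560 float32, m along the optical axis (not along the pixel's ray), 0 where there is no reading), "fx", "fy", "cx", "cy" (pixels), "rvec" (rotation vector, rad) and "tvec" (3), from world to camera coordinates, as OpenCV has them. Camera axes: x right, y down, z forward; pixel columns grow to the right and rows downward; lengths in m; the calibration is good to about 2 mm. The wrist camera is an equidistant fisheye: a pixel r from the principal point sees the ray r / f radians off the axis. A picture is of the moment at which its call begins.
- job.hand_in(): hands the job in; it is judged then, once.
The state is a dict: "clock": time; "joint_pos": joint angles; "joint_velocities": joint speeds; "effort": joint torques, N m; "ee_pos": TCP position; "tool_rot": TCP orientation; "wrist_force": force on the tool from outside, world axes, zero at the start; "ft_torque": the same for the moment, N m; "finger_gap": opening from 0.0 (shut) to 1.0 (fully open); "grasp_force": force on a finger pad.
Only numpy, scipy, OpenCV 4.12 (cv2) and the standard library are available. Lean on these libraries where they do the work, as an engineer would, in place of code of your own. Each camera call takes 0.05 s, during which the arm holds its last target. There are 200 camera calls.

## Task

Push the handheld terminal along its docking cradle until it sits fully home against the end stop, then push the latch lever over past centre so that it snaps down and locks the terminal in. Only push with the fingertips: do not lift or tip the terminal, leave the things standing around where they are, and finish with the hand clear.

Things in the scene. Friction and masses are not known exactly. Their poses are not given: they have to be found in the camera images.
- cradle: Docking cradle fixed to the bench: black plate 250 (its x) by 104 mm, 8 mm thick, widened to y = +83 mm over x = -55 to +55 mm. Origin: centre of its underside, z up. The terminal lies on the plate and slides to +x between two aluminium rails: inner faces at y = +-39.5 mm, x = -33 to +112 mm, tops 20 mm above the bench. Its mouth (x below -33 mm) is open.
- end_stop (a point): Middle of the face of the black end stop (90 mm wide, 37 mm high), at (110, 0, 18) mm in the cradle's frame. Fully home, the terminal's front end touches it and its rear end face is at cradle x = -40 mm.
- terminal_centre (a point): Centre (half-way up) of the loose grey handheld terminal, face up: 150 mm long (its x), 76 wide, 20 thick, 0.27 to 0.53 kg, 1 to 4 N to slide (first contact may jolt to 10 N). It starts in the rails, drawn back 35 to 60 mm. Its end faces span 8 to 28 mm above the bench. Fully home its centre is at (35, 0, 18) mm in the cradle's frame.
- latch_knob (a point): Centre of the heavy 32 mm steel ball knob on the latch lever, a straight 10 mm steel rod, 85 mm from pivot axis to knob centre. It stands on the cradle's +y side at cradle x = +20 mm and swings in the cradle's y-z plane. Open, the knob is at cradle y = +111 mm, 102 mm above the bench.
- latch_pivot (a point): Fixed point on the lever's pivot axis (parallel to cradle x), in line with the lever, at (20, 62, 32) mm in the cradle's frame.
- latch_catch (a point): Middle of the steel catch (9 x 40 x 16 mm) on the lever's shaft at cradle x = -52 to -43 mm. Open, it is raised at the side of the mouth: it reaches in to y = +31 mm and up to 76 mm above the bench. Locked, it lies behind the terminal's rear end; if the terminal is not home it lands on top of it and the lever does not lock.
- latch (a joint): Lever angle, rad: 0 = open, leaning 0.61 outwards (to cradle +y); 0.61 = upright, the centre; 1.22 = locked, leaning 0.61 inwards over the terminal. Its heavy knob makes it rest at either end: push it inwards (to cradle -y) past its balance point (about 0.5) and it snaps over to the far end by itself. Takes about 1 N at the knob.
- tape_roll: Bystander: loose roll of tape lying flat, 100 mm across, 48 mm high, right of the cradle's mouth (its -y side). Origin at the centre of its underside.
- parts_bin: Bystander: loose open blue bin, 80 x 110 x 50 mm high, right of the cradle. Origin at the centre of its underside.
- mouse: Bystander: loose black computer mouse, about 97 x 62 x 34 mm high, left of the cradle. Origin on its underside.
There are look-alikes about, which are no part of the job. What is shaped like the part that bears terminal_centre but green is not meant.

How it is judged:
On the way, in this order (a step that is already met when the one before it is completed fails the run):
1. the terminal is home against the end stop (within 3 mm) (x of terminal_centre in the frame of cradle above 0.032 m), for 0.2 s.
2. the latch lever has snapped over into its locked position (value of joint latch above 1.15 rad), for 0.2 s.
At the end, for the whole second after the job is handed in: The terminal lies flat and at rest in the rails within 3.5 mm of the end stop, and the latch lever is at its locked end (over 1.15 of 1.22 rad) (x of terminal_centre in the frame of cradle above 0.0315 m and z of terminal_centre in the frame of cradle below 0.021 m and angle between the x axis of terminal_centre and the x axis of cradle, either way round below 0.06 rad and value of joint latch above 1.15 rad and linear speed of terminal below 0.01 m/s); the robot touches nothing.
It fails at once if the terminal is lifted (over 10 mm) or tipped (over 0.15 rad) (z of terminal_centre in the frame of cradle above 0.028 m or angle between terminal_centre's own z axis and vertical above 0.15 rad).
It fails at once if a bystander is moved over 30 mm (distance of any of tape_roll, parts_bin, mouse from where it was at the start of the episode above 0.03 m).
It also fails if it takes over 48 s, if anything falls off the work surface, if the arm or the gripper's body presses on something with over 40 N, if the wrist force passes 120 N, or if a joint passes its speed limit or range.

## Working session

There is one attempt and no reset: what is moved stays moved. The work goes in short steps, Python scripts to look and compute and a shell command to move; the robot and the scene stay as the last step left them, time stands still between calls to the robot, and variables do not carry over. Pictures are saved under pics/ and viewed, at most 10 in all, crops included, and the job is handed in when it is done.

```bash
mkdir -p pics
cat > h.py <<'E'
import numpy as np, cv2
from bench import bot, cams, job
def world(c):
    z=c["z_map"]; v,u=np.mgrid[:z.shape[0],:z.shape[1]]
    p=np.stack([(u-c["cx"])/c["fx"]*z,(v-c["cy"])/c["fy"]*z,z],-1)
    R,_=cv2.Rodrigues(np.array(c["rvec"],float)); w=(p-np.array(c["tvec"]).ravel())@R
    w[z==0]=np.nan; return w
def grab(n,f):
    c=cams.read_camera(n); cv2.imwrite("pics/"+f,c["img"][...,::-1]); np.save("pics/"+f+".npy",world(c)); return c
E
python3 - <<'E'
from h import *
for n in("top","scene"): grab(n,n+"1.png")
a=cv2.imread("pics/top1.png");b=cv2.imread("pics/scene1.png")
s=bot.read_state();print(s["clock"],s["ee_pos"],s["tool_rot"],s["finger_gap"])
E
```

```text
0.1 [ 0.17653914 -0.57290946  0.21770262] [[ 9.55678822e-01  2.94411028e-01 -3.68335931e-04]
 [ 2.94411233e-01 -9.55677474e-01  1.61011823e-03]
 [ 1.22026210e-04 -1.64719813e-03 -9.99998636e-01]] 0.9991482609082208
```

View pics/top1.png

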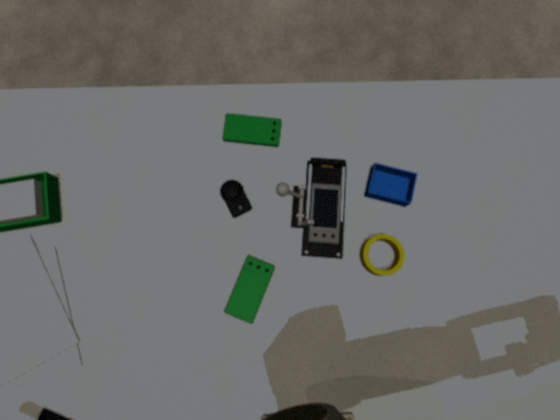

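View pics/scene1.png

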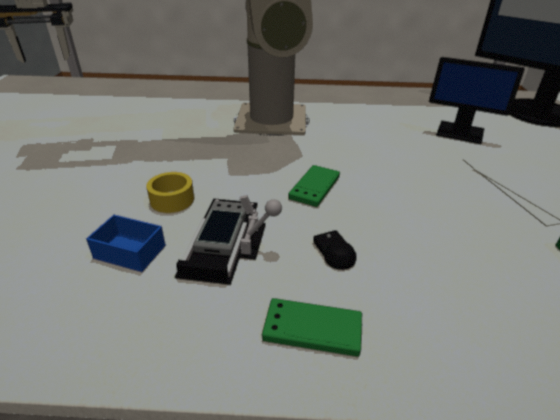

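The top view shows the cradle around (324,208), with the end stop up at row 163, the mouth down at row 255 and the knob at (283,189). The tape roll is at (382,255), the bin at (391,185) and the mouse at (236,197). The grey terminal sits in the rails around (323,212).

Run:
```python
from h import *
w=np.load("pics/top1.png.npy"); im=cv2.imread("pics/top1.png").astype(int)
print("bench z",np.nanmedian(w[300:330,150:200,2]))
def rect(m,n):
    p=w[m][:,:2].astype(np.float32); r=cv2.minAreaRect(p*1000); print(n,len(p),np.round(r[0],1),np.round(r[1],1),round(r[2],2))
V,U=np.mgrid[:420,:560]; reg=(U>288)&(U<352)&(V>150)&(V<265); z=w[...,2]
for n,lo,hi in(("term",.024,.032),("plate+",.004,.3),("stop",.033,.041),("rail",.016,.023)):
    m=reg&(z>lo)&(z<hi)
    if n=="plate+": m&=(U>301)
    if n in("term",): m&=(U>307)&(U<341)
    if n=="stop": m&=V<175
    rect(m,n)
k=(U>272)&(U<293)&(V>178)&(V<200)&(z>.085); print("knob",np.median(w[k],0),w[k].max(0),w[k].min(0))
for n,(u0,u1,v0,v1) in dict(tape=(358,410,230,280),bin=(362,420,160,210),mouse=(215,256,175,220)).items():
    m=(U>u0)&(U<u1)&(V>v0)&(V<v1)&(z>.008); rect(m,n)
for v in range(156,264,3): print(v,np.round(w[v,325]*1000),im[v,325].sum(), end=' | ')
print()
for v in (200,246): print(v,[(u,*np.round(w[v,u,1:]*1000).astype(int)) for u in range(288,352,2)])
```

```text
bench z -0.0007081852295775443
term 1701 [612.3 -63.4] [ 77.4 210. ] 86.9
plate+ 4069 [602.8 -67.3] [126.2 290.1] 86.83
stop 200 [714.  -75.2] [87.3 15.9] 84.84
rail 369 [614.2 -53.4] [117.7 211.8] 84.4
knob [0.62502677 0.04417641 0.11231967] [0.64152314 0.05936356 0.11876131] [0.61124196 0.02597216 0.08567442]
tape 853 [ 473.7 -195.8] [99.2 95.9] 88.87
bin 825 [ 650.5 -230.9] [110.8  81.7] 74.09
mouse 775 [629.7 164.9] [94.9 60.7] 25.72
156 [737. -73.  -1.] 355 | 159 [717. -68.  37.] 105 | 162 [710. -67.  36.] 38 | 165 [707. -69.  20.] 131 | 168 [702. -71.   8.] 54 | 171 [693. -70.   9.] 34 | 174 [685. -70.   9.] 35 | 177 [678. -69.   8.] 42 | 180 [670. -69.   7.] 48 | 183 [662. -69.   8.] 95 | 186 [649. -66.  28.] 236 | 189 [641. -65.  28.] 120 | 192 [634. -65.  26.] 21 | 195 [626. -65.  27.] 47 | 198 [618. -64.  28.] 47 | 201 [610. -63.  31.] 40 | 204 [603. -63.  28.] 56 | 207 [595. -63.  27.] 47 | 210 [588. -63.  25.] 22 | 213 [579. -62.  29.] 56 | 216 [572. -62.  28.] 35 | 219 [564. -61.  31.] 39 | 222 [557. -61.  28.] 44 | 225 [550. -61.  25.] 44 | 228 [542. -61.  29.] 215 | 23
[... 1863 characters left out ...]
.int64(-29), np.int64(7)), (314, np.int64(-33), np.int64(9)), (316, np.int64(-39), np.int64(6)), (318, np.int64(-43), np.int64(10)), (320, np.int64(-48), np.int64(10)), (322, np.int64(-54), np.int64(9)), (324, np.int64(-59), np.int64(4)), (326, np.int64(-64), np.int64(5)), (328, np.int64(-69), np.int64(6)), (330, np.int64(-74), np.int64(7)), (332, np.int64(-79), np.int64(8)), (334, np.int64(-84), np.int64(8)), (336, np.int64(-89), np.int64(7)), (338, np.int64(-94), np.int64(10)), (340, np.int64(-99), np.int64(7)), (342, np.int64(-104), np.int64(7)), (344, np.int64(-110), np.int64(1)), (346, np.int64(-116), np.int64(-1)), (348, np.int64(-120), np.int64(3)), (350, np.int64(-125), np.int64(1))]
```

```bash
python3 - <<'E'
from h import *
w=np.load("pics/top1.png.npy"); V,U=np.mgrid[:420,:560]; z=w[...,2]
# right plate edge and terminal side edges, per row
R=[];T=[]
for v in range(163,255):
    u=[u for u in range(325,356) if z[v,u]>.0035]; R.append((w[v,max(u),0],w[v,max(u),1]))
for v in range(188,225):
    u=[u for u in range(309,346) if z[v,u]>.0235]; T.append(w[v,u].mean(0)[:2])
for n,P in(("R",R),("T",T)):
    P=np.array(P);f=cv2.fitLine((P*1000).astype(np.float32),cv2.DIST_HUBER,0,.01,.01).ravel();s=f[1]/f[0]
    print(n,"yaw",np.degrees(np.arctan(s)),"y at x=600:",f[3]+s*(600-f[2]))
E
python3 -m crank '[{"wz":0.9},{"wz":0.9},{"wz":0.9},{"wz":0.9,"fingers":255},{"fingers":255}]'
```

```text
R yaw -5.453741 y at x=600: -115.380844
T yaw -6.585399 y at x=600: -63.676315validation failed for argument at $[0]...
```

```bash
python3 -m crank '[{"x":0,"y":0,"z":0,"wx":0,"wy":0,"wz":0.98,"fingers":255},{"x":0,"y":0,"z":0,"wx":0,"wy":0,"wz":0.98,"fingers":255},{"x":0,"y":0,"z":0,"wx":0,"wy":0,"wz":0.98,"fingers":255},{"x":0,"y":0,"z":0,"wx":0,"wy":0,"wz":0.98,"fingers":255}]'
```

```text
clock: 0.43
ee_pos: [0.1766, -0.5731, 0.218]
tool_rot: [[0.995, -0.098, -0.0], [-0.098, -0.995, 0.001], [-0.0, -0.001, -1.0]]
wrist_force: [-0.2, 0.2, -0.4]
finger_gap: 0.759
grasp_force: 0.0
```

```bash
python3 -m crank '[{"x":0.7,"y":-1,"z":0,"wx":0,"wy":0,"wz":0,"fingers":255},{"x":0.7,"y":-1,"z":0,"wx":0,"wy":0,"wz":0,"fingers":255},{"x":0.7,"y":-1,"z":0,"wx":0,"wy":0,"wz":0,"fingers":255},{"x":0.7,"y":-1,"z":0,"wx":0,"wy":0,"wz":0,"fingers":255},{"x":0.7,"y":-1,"z":0,"wx":0,"wy":0,"wz":0,"fingers":255},{"x":0.7,"y":-1,"z":0,"wx":0,"wy":0,"wz":0,"fingers":255},{"x":0.7,"y":-1,"z":0,"wx":0,"wy":0,"wz":0,"fingers":255},{"x":0.7,"y":-1,"z":0,"wx":0,"wy":0,"wz":0,"fingers":255},{"x":0.5,"y":-1,"z":0,"wx":0,"wy":0,"wz":0,"fingers":255},{"x":0.5,"y":-1,"z":0,"wx":0,"wy":0,"wz":0,"fingers":255},{"x":0.5,"y":-1,"z":0,"wx":0,"wy":0,"wz":0,"fingers":255},{"x":0.5,"y":-1,"z":0,"wx":0,"wy":0,"wz":0,"fingers":255}]' && python3 -m crank '[{"x":0.4,"y":-1,"z":0,"wx":0,"wy":0,"wz":0,"fingers":255},{"x":0.4,"y":-1,"z":0,"wx":0,"wy":0,"wz":0,"fingers":255},{"x":0.4,"y":-1,"z":0,"wx":0,"wy":0,"wz":0,"fingers":255},{"x":0.4,"y":-1,"z":0,"wx":0,"wy":0,"wz":0,"fingers":255},{"x":0.4,"y":-1,"z":0,"wx":0,"wy":0,"wz":0,"fingers":255},{"x":0.4,"y":-1,"z":0,"wx":0,"wy":0,"wz":0,"fingers":255},{"x":0.4,"y":-1,"z":0,"wx":0,"wy":0,"wz":0,"fingers":255},{"x":0.4,"y":-1,"z":0,"wx":0,"wy":0,"wz":0,"fingers":255},{"x":0.4,"y":-1,"z":0,"wx":0,"wy":0,"wz":0,"fingers":255},{"x":0.4,"y":-1,"z":0,"wx":0,"wy":0,"wz":0,"fingers":255},{"x":0.4,"y":-1,"z":0,"wx":0,"wy":0,"wz":0,"fingers":255},{"x":0.4,"y":-1,"z":0,"wx":0,"wy":0,"wz":0,"fingers":255}]'
```

```text
clock: 1.43
ee_pos: [0.3506, -0.3474, 0.2182]
tool_rot: [[0.996, -0.093, -0.0], [-0.093, -0.996, 0.001], [-0.001, -0.001, -1.0]]
wrist_force: [-0.5, -0.4, -0.0]
finger_gap: 0.006
grasp_force: 0.0
clock: 2.43
ee_pos: [0.4683, -0.1174, 0.2182]
tool_rot: [[0.996, -0.093, -0.001], [-0.093, -0.996, 0.0], [-0.001, -0.0, -1.0]]
wrist_force: [1.0, -0.8, 0.0]
finger_gap: 0.004
grasp_force: 0.0
```

```bash
python3 -m crank '[{"x":0.1,"y":-0.9,"z":0,"wx":0,"wy":0,"wz":0,"fingers":255},{"x":0.1,"y":-0.9,"z":0,"wx":0,"wy":0,"wz":0,"fingers":255},{"x":0.1,"y":-0.9,"z":0,"wx":0,"wy":0,"wz":0,"fingers":255},{"x":0,"y":-0.4,"z":0,"wx":0,"wy":0,"wz":0,"fingers":255},{"x":0,"y":0,"z":0,"wx":0,"wy":0,"wz":0,"fingers":255}]'
python3 - <<'E'
from h import *
c=grab("wrist","w1.png")
c2=grab("top","top2.png"); cv2.imwrite("pics/top2c.png",cv2.resize(c2["img"][130:290,250:430,::-1],None,fx=4,fy=3.75))
print(c["fx"],c["cx"],c["cy"]); R=cv2.Rodrigues(np.array(c["rvec"],float))[0]; print(-R.T@np.ravel(c["tvec"]),R)
E
```

```text
clock: 2.85
ee_pos: [0.4799, -0.056, 0.2183]
tool_rot: [[0.996, -0.091, -0.001], [-0.091, -0.996, 0.0], [-0.001, -0.0, -1.0]]
wrist_force: [0.4, 0.1, 0.4]
finger_gap: 0.009
grasp_force: 0.0
325.19226210127806 274.0422172338545 207.6508379377811
[ 0.55839763 -0.06316285  0.38474825] [[-0.09041956 -0.9959032  -0.00105499]
 [-0.95397769  0.08630885  0.2871887 ]
 [-0.2859211   0.02697391 -0.95787344]]
```

View pics/w1.png

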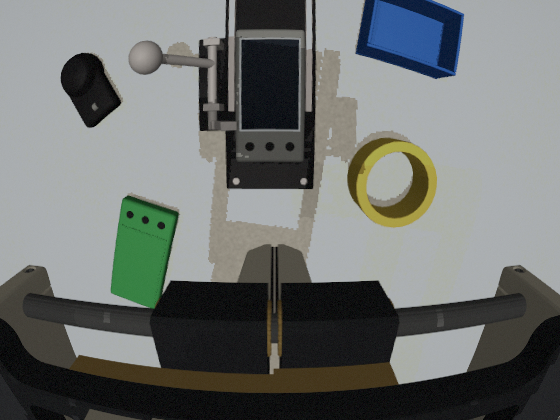

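The wrist view shows the plate's rear corners at about (227,187) and (313,187). The terminal's rear edge is at row 161, columns 236–303, the knob is at (146,57) and the catch at (224,115). I'll turn these into positions.

```bash
cat >> h.py <<'E'
def ray(c,u,v,z):
    """fisheye pixel -> world point at height z"""
    K=np.array([[c["fx"],0,c["cx"]],[0,c["fy"],c["cy"]],[0,0,1]])
    d=cv2.fisheye.undistortPoints(np.array([[[u,v]]],float),K,np.zeros(4)).ravel()
    R=cv2.Rodrigues(np.array(c["rvec"],float))[0]; o=-R.T@np.ravel(c["tvec"]); d=R.T@np.array([*d,1.])
    return (o+d*(z-o[2])/d[2])*1000
E
python3 - <<'E'
from h import *
c=cams.read_camera("wrist"); r=lambda u,v,z:np.round(ray(c,u,v,z),1)
print("plate rear",r(226,187,.008),r(313,187,.008))
print("term rear top",r(236,161,.028),r(303,161,.028))
print("term front top",r(237,33,.028),r(304,33,.028))
print("knob",r(146,57,.102))
print("plate side",r(200,130,.008),r(200,40,.008))
# sharper: grey edge column profiles
g=c["img"].sum(2); print(g[150:195,270]); print(g[150,226:316]); print(g[175,220:320])
E
```

```text
plate rear [476.8   0.6   8. ] [ 467.2 -103.1    8. ]
term rear top [509.6 -17.8  28. ] [502.6 -91.8  28. ]
term front top [652.1 -33.1  28. ] [ 645.1 -105.2   28. ]
knob [624.9  44.5 102. ]
plate side [548.2  23.1   8. ] [655.3  12.3   8. ]
[145 233 232 233 231 232 234 228 229 226 207 147  70  83 104 107 104 100
 105 109 115 108 107 110 104 104  91 104 103 105 108 109 111  98 107 119
  96 112 183 495 526 528 524 526 526]
[ 45  49  35  46  52  82 102 106 167 201 224 235 237 232 235 235 237 234
 230 149  69  69  77  96 173 235 234 239 236 237 238 233 233 229 229 230
 229 228 214 148 124 100  81 105 145 196 239 226 234 228 223 234 228 227
 230 227 232 229 211 171 121  96  85  92 148 213 233 236 231 234 233 231
 234 225 203 182  86  40  92 101  98  90  98  45  48  40  86 377 406 413]
[428 436 438 429 345 110  48  43  88  78 108 105 116 114 109 107 103 100
  99 108  98 109 104 104 113 109  94 105 100 101  99 106  98 102 104  93
 102 110 109 117  99 113 102 102 109 108 110 101  98 107 104 102 101 108
 114  92  98 104 100  99 107  98 100 105 106  99  99 106 103 100 107  96
  96 102 113  92 100 100 108  93  89 104 107  99  88 104  63  42  29  45
  30  51 346 381 384 387 381 376 379 382]
```

```bash
python3 -m crank '[{"x":0,"y":-0.2,"z":1,"wx":0,"wy":0,"wz":0,"fingers":255},{"x":0,"y":0,"z":1,"wx":0,"wy":0,"wz":0,"fingers":255},{"x":0,"y":0,"z":1,"wx":0,"wy":0,"wz":0,"fingers":255},{"x":0,"y":0,"z":1,"wx":0,"wy":0,"wz":0,"fingers":255},{"x":0,"y":0,"z":1,"wx":0,"wy":0,"wz":0,"fingers":255},{"x":0,"y":0,"z":1,"wx":0,"wy":0,"wz":0,"fingers":255},{"x":0,"y":0,"z":1,"wx":0,"wy":0,"wz":0,"fingers":255},{"x":0,"y":0,"z":1,"wx":0,"wy":0,"wz":0,"fingers":255},{"x":0,"y":0,"z":1,"wx":0,"wy":0,"wz":0,"fingers":255},{"x":0,"y":0,"z":0.7,"wx":0,"wy":0,"wz":0,"fingers":255},{"x":0,"y":0,"z":0.3,"wx":0,"wy":0,"wz":0,"fingers":255},{"x":0,"y":0,"z":0,"wx":0,"wy":0,"wz":0,"fingers":255}]'
```

```text
clock: 4.0
ee_pos: [0.4788, -0.054, 0.017]
tool_rot: [[0.996, -0.094, -0.003], [-0.094, -0.996, 0.001], [-0.003, -0.0, -1.0]]
wrist_force: [-0.7, 0.1, -0.5]
finger_gap: 0.004
grasp_force: 0.0
```

```bash
python3 -m crank '[{"x":0.25,"y":0,"z":0,"wx":0,"wy":0,"wz":0,"fingers":255},{"x":0.25,"y":0,"z":0,"wx":0,"wy":0,"wz":0,"fingers":255},{"x":0.2,"y":0,"z":0,"wx":0,"wy":0,"wz":0,"fingers":255},{"x":0.2,"y":0,"z":0,"wx":0,"wy":0,"wz":0,"fingers":255},{"x":0.2,"y":0,"z":0,"wx":0,"wy":0,"wz":0,"fingers":255},{"x":0.2,"y":0,"z":0,"wx":0,"wy":0,"wz":0,"fingers":255},{"x":0.2,"y":0,"z":0,"wx":0,"wy":0,"wz":0,"fingers":255},{"x":0.2,"y":0,"z":0,"wx":0,"wy":0,"wz":0,"fingers":255}]' && python3 -m crank '[{"x":0.2,"y":0,"z":0,"wx":0,"wy":0,"wz":0,"fingers":255},{"x":0.2,"y":0,"z":0,"wx":0,"wy":0,"wz":0,"fingers":255},{"x":0.2,"y":0,"z":0,"wx":0,"wy":0,"wz":0,"fingers":255},{"x":0.2,"y":0,"z":0,"wx":0,"wy":0,"wz":0,"fingers":255},{"x":0.2,"y":0,"z":0,"wx":0,"wy":0,"wz":0,"fingers":255},{"x":0.2,"y":0,"z":0,"wx":0,"wy":0,"wz":0,"fingers":255}]'
```

```text
clock: 4.67
ee_pos: [0.5145, -0.0565, 0.0186]
tool_rot: [[0.996, -0.093, -0.0], [-0.093, -0.996, 0.0], [-0.0, -0.0, -1.0]]
wrist_force: [-3.6, 0.1, 2.2]
finger_gap: 0.0
grasp_force: 1.5
clock: 5.17
ee_pos: [0.5385, -0.0589, 0.0186]
tool_rot: [[0.996, -0.093, -0.0], [-0.093, -0.996, 0.0], [-0.0, -0.0, -1.0]]
wrist_force: [-2.4, 0.4, 2.7]
finger_gap: 0.006
grasp_force: 1.4
```

```bash
python3 -m crank '[{"x":0.15,"y":0,"z":0,"wx":0,"wy":0,"wz":0,"fingers":255},{"x":0.15,"y":0,"z":0,"wx":0,"wy":0,"wz":0,"fingers":255},{"x":0.1,"y":0,"z":0,"wx":0,"wy":0,"wz":0,"fingers":255}]'; python3 -m crank '[{"x":0.1,"y":0,"z":0,"wx":0,"wy":0,"wz":0,"fingers":255}]'; python3 -m crank '[{"x":0.1,"y":0,"z":0,"wx":0,"wy":0,"wz":0,"fingers":255}]'
```

```text
clock: 5.42
ee_pos: [0.5464, -0.0596, 0.0186]
tool_rot: [[0.996, -0.093, -0.0], [-0.093, -0.996, 0.0], [-0.0, -0.0, -1.0]]
wrist_force: [-9.0, 1.5, 4.9]
finger_gap: 0.006
grasp_force: 5.3
clock: 5.5
ee_pos: [0.5464, -0.0596, 0.0183]
tool_rot: [[0.996, -0.093, -0.004], [-0.093, -0.996, 0.0], [-0.004, -0.0, -1.0]]
wrist_force: [-18.4, 1.4, 13.6]
finger_gap: 0.007
grasp_force: 9.0
clock: 5.58
ee_pos: [0.5465, -0.0595, 0.0179]
tool_rot: [[0.996, -0.093, -0.008], [-0.093, -0.996, 0.001], [-0.008, -0.0, -1.0]]
wrist_force: [-25.8, 1.4, 20.6]
finger_gap: 0.002
grasp_force: 13.2
```

```bash
python3 -m crank '[{"x":-0.2,"y":0,"z":0,"wx":0,"wy":0,"wz":0,"fingers":255},{"x":-0.8,"y":0,"z":0,"wx":0,"wy":0,"wz":0,"fingers":255},{"x":-1,"y":0,"z":0,"wx":0,"wy":0,"wz":0,"fingers":255},{"x":-0.5,"y":0,"z":-1,"wx":0,"wy":0,"wz":0,"fingers":255},{"x":0,"y":0,"z":-1,"wx":0,"wy":0,"wz":0,"fingers":255},{"x":0,"y":0,"z":-1,"wx":0,"wy":0,"wz":0,"fingers":255},{"x":0,"y":0,"z":-1,"wx":0,"wy":0,"wz":0,"fingers":255},{"x":0,"y":0,"z":-1,"wx":0,"wy":0,"wz":0,"fingers":255},{"x":0,"y":0,"z":-1,"wx":0,"wy":0,"wz":0,"fingers":255},{"x":0,"y":0,"z":-1,"wx":0,"wy":0,"wz":0,"fingers":255},{"x":0,"y":0,"z":-1,"wx":0,"wy":0,"wz":0,"fingers":255},{"x":0,"y":0,"z":0,"wx":0,"wy":0,"wz":0,"fingers":255}]'
python3 - <<'E'
from h import *
c=grab("wrist","w2.png")
# edges along the cradle's centre line: sample brightness by back-projecting
g=c["img"].sum(2)
for u in(255,265): 
    d=np.diff(g[:230,u].astype(int)); i=[v for v in range(len(d)) if abs(d[v])>60]; print(u,[(v,d[v],*np.round(ray(c,u,v+.5,.028)[:2],1)) for v in i])
E
```

```text
clock: 6.58
ee_pos: [0.5034, -0.0559, 0.1838]
tool_rot: [[0.996, -0.093, 0.009], [-0.093, -0.996, -0.002], [0.009, 0.001, -1.0]]
wrist_force: [0.2, 0.0, 0.6]
finger_gap: 0.008
grasp_force: 0.0
255 [(6, np.int64(70), np.float64(694.9), np.float64(-54.7)), (8, np.int64(-292), np.float64(692.7), np.float64(-54.5)), (9, np.int64(-74), np.float64(691.6), np.float64(-54.4)), (104, np.int64(149), np.float64(593.6), np.float64(-45.4)), (105, np.int64(230), np.float64(592.6), np.float64(-45.3)), (107, np.int64(-125), np.float64(590.6), np.float64(-45.1)), (141, np.int64(-80), np.float64(556.9), np.float64(-41.8)), (142, np.int64(-62), np.float64(555.9), np.float64(-41.7)), (217, np.int64(437), np.float64(478.4), np.float64(-33.5))]
265 [(6, np.int64(87), np.float64(693.8), np.float64(-64.5)), (8, np.int64(-317), np.float64(691.6), np.float64(-64.3)), (104, np.int64(201), np.float64(592.6), np.float64(-55.2)), (105, np.int64(180), np.float64(591.6), np.float64(-55.1)), (107, np.int64(-114), np.float64(589.6), np.float64(-54.9)), (141, np.int64(-91), np.float64(555.9), np.float64(-51.6)), (217, np.int64(441), np.float64(477.4), np.float64(-43.9))]
```

View pics/w2.png

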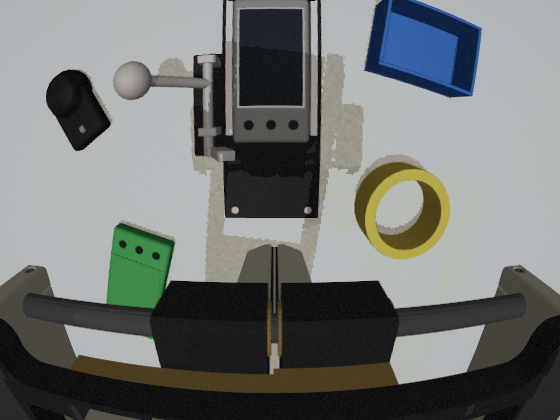

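The terminal's rear edge now lies at cradle x of about -41 mm, and the push stalled against a firm stop, so it's home. Next I'll go round to the outer side of the knob.

```bash
python3 -m crank '[{"x":0.6,"y":-0.9,"z":0,"wx":0,"wy":0,"wz":0,"fingers":255},{"x":0.6,"y":-0.9,"z":0,"wx":0,"wy":0,"wz":0,"fingers":255},{"x":0.6,"y":-0.9,"z":0,"wx":0,"wy":0,"wz":0,"fingers":255},{"x":0.6,"y":-0.9,"z":0,"wx":0,"wy":0,"wz":0,"fingers":255},{"x":0.6,"y":-0.9,"z":0,"wx":0,"wy":0,"wz":0,"fingers":255},{"x":0.6,"y":-0.9,"z":0,"wx":0,"wy":0,"wz":0,"fingers":255},{"x":0.6,"y":-0.9,"z":0,"wx":0,"wy":0,"wz":0,"fingers":255},{"x":0.6,"y":-0.9,"z":0,"wx":0,"wy":0,"wz":0,"fingers":255},{"x":0.6,"y":-0.9,"z":0,"wx":0,"wy":0,"wz":0,"fingers":255},{"x":0.3,"y":-0.5,"z":0,"wx":0,"wy":0,"wz":0,"fingers":255},{"x":0,"y":0,"z":0,"wx":0,"wy":0,"wz":0,"fingers":255}]'
```

```text
clock: 7.55
ee_pos: [0.6301, 0.1074, 0.1765]
tool_rot: [[0.996, -0.091, -0.001], [-0.091, -0.996, 0.001], [-0.001, -0.0, -1.0]]
wrist_force: [1.3, 0.2, 0.6]
finger_gap: 0.006
grasp_force: 0.0
```

```bash
python3 -m crank '[{"x":0.15,"y":0,"z":0.9,"wx":0,"wy":0,"wz":0,"fingers":255},{"x":0,"y":0,"z":0.9,"wx":0,"wy":0,"wz":0,"fingers":255},{"x":0,"y":0,"z":0.9,"wx":0,"wy":0,"wz":0,"fingers":255},{"x":0,"y":0,"z":0.9,"wx":0,"wy":0,"wz":0,"fingers":255},{"x":0,"y":0,"z":0.4,"wx":0,"wy":0,"wz":0,"fingers":255},{"x":0,"y":0.2,"z":0,"wx":0,"wy":0,"wz":0,"fingers":255},{"x":0,"y":0.2,"z":0,"wx":0,"wy":0,"wz":0,"fingers":255},{"x":0,"y":0.2,"z":0,"wx":0,"wy":0,"wz":0,"fingers":255},{"x":0,"y":0.2,"z":0,"wx":0,"wy":0,"wz":0,"fingers":255},{"x":0,"y":0.2,"z":0,"wx":0,"wy":0,"wz":0,"fingers":255}]' && python3 -m crank '[{"x":0,"y":0.2,"z":0,"wx":0,"wy":0,"wz":0,"fingers":255},{"x":0,"y":0.2,"z":0,"wx":0,"wy":0,"wz":0,"fingers":255},{"x":0,"y":0.2,"z":0,"wx":0,"wy":0,"wz":0,"fingers":255},{"x":0,"y":0.2,"z":0,"wx":0,"wy":0,"wz":0,"fingers":255},{"x":0,"y":0.2,"z":0,"wx":0,"wy":0,"wz":0,"fingers":255}]'
```

```text
clock: 8.38
ee_pos: [0.6318, 0.0846, 0.1002]
tool_rot: [[0.996, -0.093, 0.002], [-0.093, -0.996, 0.0], [0.002, -0.0, -1.0]]
wrist_force: [0.1, 0.1, 0.7]
finger_gap: 0.004
grasp_force: 0.0
clock: 8.8
ee_pos: [0.6302, 0.0691, 0.1023]
tool_rot: [[0.996, -0.092, 0.003], [-0.092, -0.996, 0.006], [0.003, -0.007, -1.0]]
wrist_force: [-10.3, 22.8, 27.7]
finger_gap: 0.008
grasp_force: 15.8
```

```bash
python3 -m crank '[{"x":0,"y":-0.5,"z":0,"wx":0,"wy":0,"wz":0,"fingers":255},{"x":0,"y":-0.7,"z":0,"wx":0,"wy":0,"wz":0,"fingers":255},{"x":0,"y":0,"z":0,"wx":0,"wy":0,"wz":0,"fingers":255}]'
python3 - <<'E'
from h import *
c=grab("scene","s2.png"); cv2.imwrite("pics/s2c.png",cv2.resize(c["img"][130:290,160:360,::-1],None,fx=4,fy=3.75))
E
```

```text
clock: 9.05
ee_pos: [0.6313, 0.0913, 0.0986]
tool_rot: [[0.996, -0.092, 0.0], [-0.092, -0.996, 0.001], [0.0, -0.001, -1.0]]
wrist_force: [-0.8, 0.6, -0.7]
finger_gap: 0.003
grasp_force: 0.0
```

View pics/s2c.png

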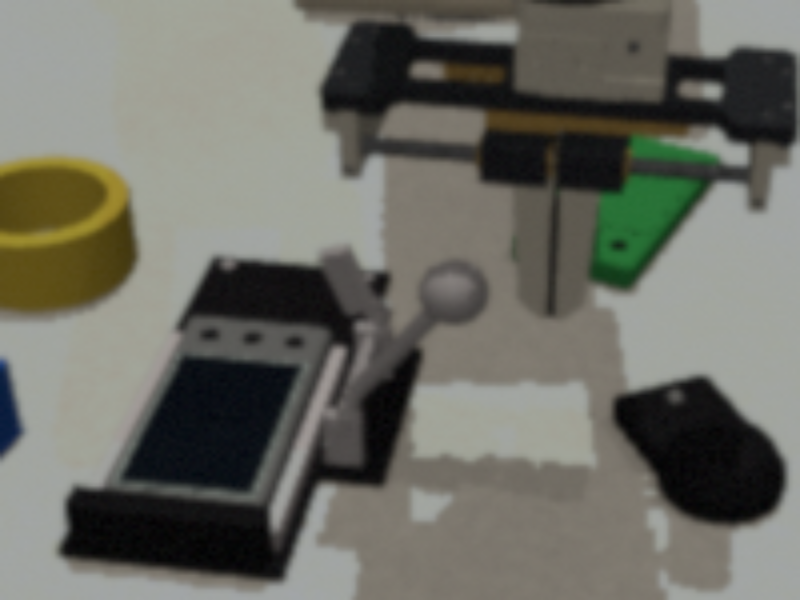

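The view shows the knob at crop (453,292), with the bevelled fingertip at (553,310), at or just above the ball's centre height, so it was wedging. I'll go 20 mm lower and push with the straight part of the finger.

```bash
python3 -m crank '[{"x":0,"y":0,"z":0.5,"wx":0,"wy":0,"wz":0,"fingers":255},{"x":0,"y":0,"z":0.5,"wx":0,"wy":0,"wz":0,"fingers":255},{"x":0,"y":0.2,"z":0,"wx":0,"wy":0,"wz":0,"fingers":255},{"x":0,"y":0.2,"z":0,"wx":0,"wy":0,"wz":0,"fingers":255},{"x":0,"y":0.2,"z":0,"wx":0,"wy":0,"wz":0,"fingers":255},{"x":0,"y":0.2,"z":0,"wx":0,"wy":0,"wz":0,"fingers":255},{"x":0,"y":0.2,"z":0,"wx":0,"wy":0,"wz":0,"fingers":255},{"x":0,"y":0.2,"z":0,"wx":0,"wy":0,"wz":0,"fingers":255}]'; python3 -m crank '[{"x":0,"y":0.2,"z":0,"wx":0,"wy":0,"wz":0,"fingers":255}]'
```

```text
clock: 9.77
ee_pos: [0.6297, 0.0648, 0.0795]
tool_rot: [[0.996, -0.093, 0.002], [-0.093, -0.996, 0.0], [0.002, -0.0, -1.0]]
wrist_force: [1.7, 2.2, 1.3]
finger_gap: 0.001
grasp_force: 0.8
clock: 9.85
ee_pos: [0.629, 0.0607, 0.0792]
tool_rot: [[0.996, -0.093, 0.001], [-0.093, -0.996, -0.0], [0.001, 0.0, -1.0]]
wrist_force: [-0.5, 2.1, 0.9]
finger_gap: 0.003
grasp_force: 0.6
```

Now it's only about 2 N, so the lever is moving. I'll carry on.

```bash
python3 -m crank '[{"x":0,"y":0.2,"z":0,"wx":0,"wy":0,"wz":0,"fingers":255},{"x":0,"y":0.2,"z":0,"wx":0,"wy":0,"wz":0,"fingers":255},{"x":0,"y":0.2,"z":0,"wx":0,"wy":0,"wz":0,"fingers":255},{"x":0,"y":0.2,"z":0,"wx":0,"wy":0,"wz":0,"fingers":255}]'; python3 -m crank '[{"x":0,"y":0.2,"z":0,"wx":0,"wy":0,"wz":0,"fingers":255},{"x":0,"y":0.2,"z":0,"wx":0,"wy":0,"wz":0,"fingers":255},{"x":0,"y":0.2,"z":0,"wx":0,"wy":0,"wz":0,"fingers":255}]'
```

```text
clock: 10.18
ee_pos: [0.627, 0.0448, 0.0784]
tool_rot: [[0.996, -0.093, -0.0], [-0.093, -0.996, -0.0], [-0.0, 0.0, -1.0]]
wrist_force: [-0.4, 0.0, 0.6]
finger_gap: 0.003
grasp_force: 0.2
clock: 10.43
ee_pos: [0.6259, 0.0329, 0.0785]
tool_rot: [[0.996, -0.093, -0.0], [-0.093, -0.996, -0.0], [-0.0, 0.0, -1.0]]
wrist_force: [-0.1, 0.0, -0.3]
finger_gap: 0.007
grasp_force: 0.0
```

```bash
python3 -m crank '[{"x":0,"y":-0.8,"z":0,"wx":0,"wy":0,"wz":0,"fingers":255},{"x":0,"y":-0.8,"z":0,"wx":0,"wy":0,"wz":0,"fingers":255},{"x":0,"y":-0.8,"z":0,"wx":0,"wy":0,"wz":0,"fingers":255},{"x":0,"y":-0.5,"z":-0.8,"wx":0,"wy":0,"wz":0,"fingers":255},{"x":0,"y":0,"z":-0.9,"wx":0,"wy":0,"wz":0,"fingers":255},{"x":0,"y":0,"z":-0.9,"wx":0,"wy":0,"wz":0,"fingers":255},{"x":0,"y":0,"z":-0.9,"wx":0,"wy":0,"wz":0,"fingers":255},{"x":0,"y":0,"z":-0.9,"wx":0,"wy":0,"wz":0,"fingers":255},{"x":0,"y":0,"z":0,"wx":0,"wy":0,"wz":0,"fingers":255}]'
python3 - <<'E'
from h import *
c=grab("scene","s3.png"); cv2.imwrite("pics/s3c.png",cv2.resize(c["img"][130:290,160:360,::-1],None,fx=4,fy=3.75))
E
```

```text
clock: 11.18
ee_pos: [0.6338, 0.0911, 0.1714]
tool_rot: [[0.996, -0.093, 0.007], [-0.093, -0.996, 0.0], [0.007, -0.001, -1.0]]
wrist_force: [0.3, -0.4, 0.9]
finger_gap: 0.002
grasp_force: 0.0
```

View pics/s3c.png

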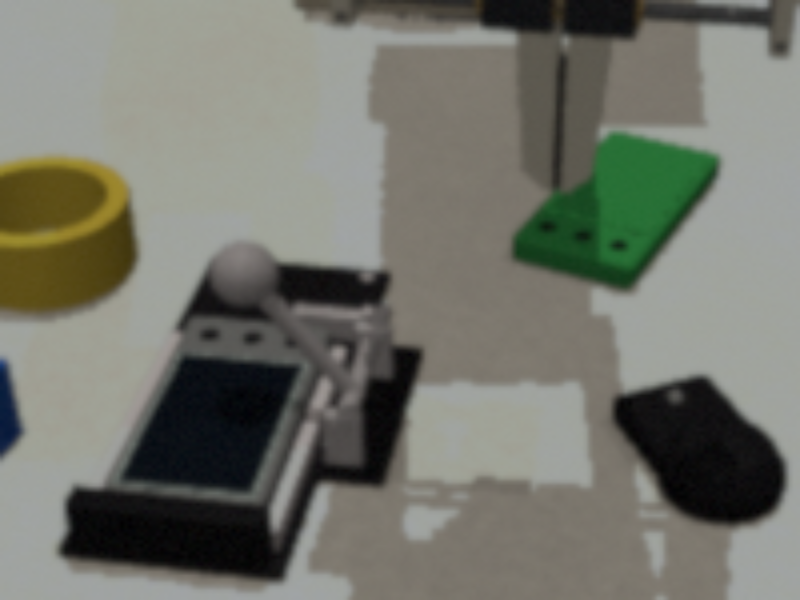

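The knob at crop (243,273) now leans inward over the terminal, with the catch bar at (335,315). I'll check the knob's position to confirm it's locked.

Run:
```python
from h import *
w=np.load("pics/s3.png.npy"); V,U=np.mgrid[:420,:560]
m=(abs(U-221)<10)&(abs(V-203)<10)&(w[...,2]>.08); P=w[m]
# sphere fit, r=16 mm
from scipy.optimize import least_squares
s=least_squares(lambda c:np.linalg.norm(P-c,axis=1)-.016,np.median(P,0)-[0.01,0,.01],loss="soft_l1",f_scale=.002).x*1000
d=s-[596.4,-63.3,0]; t=np.radians(-5.5); y=-np.sin(t)*d[0]+np.cos(t)*d[1]
print(len(P),"cradle x,y,z",np.cos(t)*d[0]+np.sin(t)*d[1],y,s[2],"angle",.61+np.arctan2(62-y,s[2]-32))
```

```text
258 cradle x,y,z 19.62551539736522 15.739312351451549 100.94399128705945 angle 1.200989300424463
```

```bash
python3 -c "
from bench import job; print(job.hand_in())"
```

```text
the job is handed in; nothing more can be done
None
```

The job is handed in: the terminal is pushed home against the end stop, the latch lever measures about 1.20 rad (locked), the hand is clear, and the bystanders look untouched; no verdict came back.

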